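Put the battery pack away in its steel box and close the lid

ROBOT

A 6-joint arm with a two-finger parallel gripper is mounted at the origin on a cart in front of the work surface, level with it; the furniture and walls round the work are solid. World frame = base frame: x ahead of the robot, y to its left, z up, the work surface at z = 0. Lengths are in mm, angles in rad, forces in N, time in s.
With the tool pointing down it reaches from about 400 to 925 mm from the base axis. Payload 3.4 kg.
Tool frame: the origin (TCP) lies at the very end of the fingers, on their centre line; the grasp point (between the pads) lies 19 mm behind it; z points along the fingers, y is the line along which they close (so a half turn about z gives the same grasp; the last joint's range is limited). The gripper opens to 85 mm and grips with 20 to 120 N. Pads are 22 mm wide; open, the fingers measure 114 mm over their backs; the gripper's body (76 mm by 85 mm) begins 54 mm behind the grasp point. The pads swing forward as they close: fully open they stand 13 mm farther back than shut.
Start: joints at [1.258, 0.307, 1.506, -0, 1.328, -0.073], TCP at [136.032, 558.683, 231.305] pointing down, gripper open.
Joint ranges: [-3.12, 3.12], [-1.05, 2.28], [0.14, 2.33], [-1.42, 4.57], [0.1, 2.73], [-2.68, 2.68]. Speed limits (rad/s): [2.57, 2.57, 3.14, 3.14, 3.14, 3.14].

INTERFACE

Orientations are given as a unit quaternion [w, x, y, z].
In Python, from station import read_state, grab_frame, camera_info, close_job gives the robot as it stands.
- The arm moves only by the shell command python3 -m crank 'ROWS'. ROWS is JSON, a list of rows, each an object with "turn": the turn, a rotation vector about the world's x, y, z in units of 45 degrees (1.0 is 45 degrees), a list of three; "slide": the shift along the world's x, y, z in units of 0.2 m (1.0 is 0.2 m), a list of three; "grip": the gripper's target within -1 to 1 (shut at 1, half-way at 0, fully open at -1). In form: [{"turn": [ax, ay, az], "slide": [tx, ty, tz], "grip": grip}, ...]. A call has 1 to 5 rows; each row is the pose to reach, as a shift and turn from the pose commanded when the call began; what a row does not reach only later rows make up. A row lasts 1/8 s, in which the tool goes at most 62.5 mm and 10.7 degrees, less where a joint would pass 70% of its speed; a pose out of reach is approached as far as the arm can. A call with a number of a shift or a turn outside -1 to 1 is refused whole. A call with a gripper value outside its range is refused whole. The fingers move at their own pace and stop on an object; the grip force is fixed at half the most. Time passes only in rows, so rows that repeat a pose let the fingers close. It gives the time, the measured TCP pose, the force, the opening and the grip force at its end, in the units of the state.
- read_state(): the state, without advancing time (a new reading comes with each control period).
- grab_frame(name): name is "side" or "top" or "wrist"; returns the picture (480x640x3 uint8, red, green, blue); there is no depth.
- camera_info(name): a dict with "fx", "fy", "cx", "cy" (pixels), "R" (3x3) and "t" (3): a world point X has camera coordinates R X + t. Camera axes: x right, y down, z forward; pixel columns grow to the right and rows downward; lengths in mm; the calibration is good to about 2 mm. A picture is of the moment at which its call begins: read the wrist's pose just before it. camera_info takes no time and is no camera call; for the wrist camera it gives the pose at the moment of the call.
- close_job(): hands the job in; it is judged then, once.
The state is a dict: "time": time; "joint_pos": joint angles; "joint_velocities": joint speeds; "effort": joint torques, N m; "tool_pos": TCP position; "orientation": TCP orientation; "contact_force": force on the tool from outside, world axes, zero at the start; "ft_torque": the same for the moment, N m; "grip_width": finger opening in mm; "grasp_force": force on a finger pad.
Only numpy, scipy, OpenCV 4.12 (cv2) and the standard library are available. Lean on these libraries where they do the work, as an engineer would, in place of code of your own. Each camera call takes 0.05 s, during which the arm holds its last target. There are 200 camera calls.

TASK

Put the blue battery pack away: lay it flat inside the open green steel box and let go, then put the green lid on the box by its black handle so that it is fully seated all round. Set both down rather than dropping them.

Things in the scene. Friction and masses are not known exactly. Their poses are not given: they have to be found in the camera images.
- pack_mid (a point): Blue battery pack with a yellow label, loose, 0.2 kg, at the right of the bench; a roll of black tape stands beside it (the two may swap places), a small white motor behind. Point: centre of the block, 15 mm over its underside. Block 36 mm along x, 78 along y, 30 high (z up); grasp across x. Red-black leads (no colliders) stick out of its -y end to 71 mm from this point.
- box_floor (a point): Open green steel box, fixed on the bench in front of the robot or further left (box and lid may swap places). Point: centre of its inner floor, 4 mm above the bench. Inside 100 mm along x, 140 along y; walls 4 mm, rim 42 mm above this point. z is up.
- lid_grip (a point): Loose green lid, 0.25 kg, lying right way up. Point: middle of its black handle bar, 12 mm thick, 56 long along y; pinch across x; 41 mm above the bench. Plate 118 (x) x 158 (y) x 4 mm, top 30 mm below this point; pad of 84 x 124 under it, 7 deep, fits in the box with 8 mm play all round. Seated on the box, this point is 76 mm above box_floor; either way round.
Not all that is in view belongs to the job. Of the things that look like the part that bears pack_mid, the larger one is meant.

How it is judged:
By the outcome, as a careful person would: the job done as asked, in the order asked, and still so for the second after the job is handed in, with the robot touching nothing.
It also fails if it takes over 61 s, if anything falls off the work surface, if the arm or the gripper's body presses on something with over 40 N, if the wrist force passes 120 N, or if a joint passes its speed limit or range.

## Working session

There is one attempt and no reset: what is moved stays moved. The work goes in short steps, Python scripts to look and compute and a shell command to move; the robot and the scene stay as the last step left them, time stands still between calls to the robot, and variables do not carry over. Pictures are saved under pics/ and viewed, at most 10 in all, crops included, and the job is handed in when it is done.

```bash
mkdir -p pics
python3 - <<'E'
from station import *
import cv2,numpy as np
a=grab_frame("top");b=grab_frame("side")
cv2.imwrite("pics/top.png",a[:,:,::-1]);cv2.imwrite("pics/side.png",b[:,:,::-1])
for n in("top","side"):
    c=camera_info(n);R=np.array(c["R"]);print(n,c["fx"],(-R.T@np.array(c["t"])).round(),R.round(2).tolist())
s=read_state();print(s["time"],s["orientation"],s["grip_width"])
E
```

```text
top 442.1941696199868 [498. -21. 910.] [[-0.03, -1.0, 0.02], [-1.0, 0.03, -0.09], [0.09, -0.02, -1.0]]
side 578.7703464274275 [-146. -376. 1018.] [[0.47, -0.88, 0.02], [-0.68, -0.38, -0.63], [0.57, 0.28, -0.77]]
0.1 [-1.73445670e-04  1.19128216e-01  9.92878459e-01 -8.96719527e-04] 85.34378758853968
```

View pics/top.png

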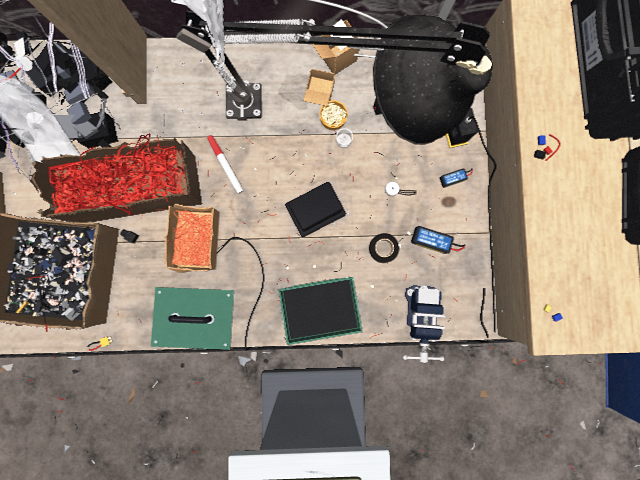

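View pics/side.png

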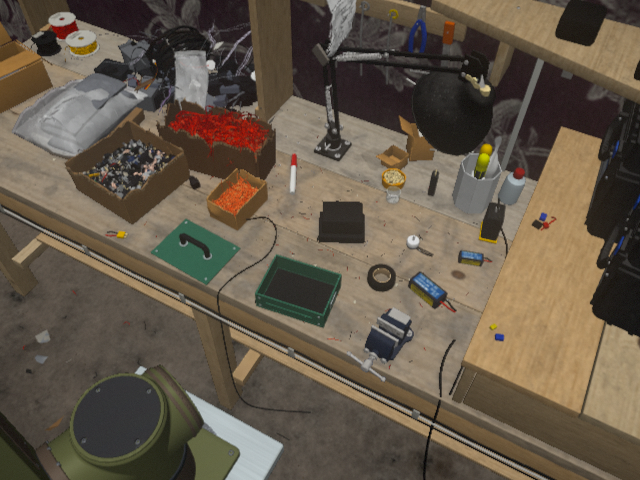

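The top view shows the box at about (320,310), the lid at (192,318) with its handle at (190,319), and the larger pack at (433,240) with its leads to the right. The smaller decoy is at (454,177). The side view agrees: box (298,290), handle (195,243), pack (428,289).

```bash
cat > h.py <<'E'
from station import *
import cv2,numpy as np
def ray(c,p):
    R=np.array(c["R"]);o=-R.T@np.array(c["t"])
    return o,R.T@np.array([(p[0]-c["cx"])/c["fx"],(p[1]-c["cy"])/c["fy"],1.])
def onz(c,p,z):
    o,d=ray(c,p);return o+d*(z-o[2])/d[2]
def tri(c1,p1,c2,p2):
    o,d=ray(c1,p1);q,e=ray(c2,p2)
    s=np.linalg.lstsq(np.c_[d,-e],q-o,rcond=None)[0]
    a,b=o+s[0]*d,q+s[1]*e;return (a+b)/2,np.linalg.norm(a-b)
def mask(im,kind,roi):
    h=cv2.cvtColor(im,cv2.COLOR_RGB2HSV)
    m={"blue":cv2.inRange(h,(95,90,50),(125,255,255)),"green":cv2.inRange(h,(65,80,30),(92,255,255)),
       "black":cv2.inRange(h,(0,0,0),(180,255,50))}[kind]
    r=np.zeros_like(m);x0,y0,x1,y1=roi;r[y0:y1,x0:x1]=m[y0:y1,x0:x1];return r
def biggest(m):
    m=cv2.morphologyEx(m,cv2.MORPH_CLOSE,np.ones((5,5)))
    return max(cv2.findContours(m,cv2.RETR_EXTERNAL,cv2.CHAIN_APPROX_NONE)[0],key=cv2.contourArea)
def rect(c,cnt,z):
    P=np.array([onz(c,p[0],z)[:2] for p in cnt],np.float32)
    (x,y),(w,h),a=cv2.minAreaRect(P)
    if w>h:w,h,a=h,w,a+90   # a: angle of short side from x
    return round(x,1),round(y,1),round(w,1),round(h,1),round((a+90)%180-90,1)
def state():
    s=read_state();return s
E
python3 - <<'E'
from h import *
T=cv2.imread("pics/top.png")[:,:,::-1].copy();S=cv2.imread("pics/side.png")[:,:,::-1].copy()
ct,cs=camera_info("top"),camera_info("side")
def cen(k):
    m=cv2.moments(k);return m["m10"]/m["m00"],m["m01"]/m["m00"]
for n,k,r1,r2,z in [("pack","blue",(400,215,470,265),(400,265,460,320),30),("box","green",(270,270,370,350),(245,250,350,330),46),
  ("lid","green",(140,280,245,355),(140,210,245,285),11),("handle","black",(160,305,222,330),(172,228,216,262),44)]:
    a,b=biggest(mask(T,k,r1)),biggest(mask(S,k,r2))
    print(n,rect(ct,a,z),rect(cs,b,z),"tri",tri(ct,cen(a),cs,cen(b)))
    if n=="box":
        # rim corners: extremes in both views
        for d1,d2 in (((-1,-1),(0,-1)),((1,-1),(1,0)),((-1,1),(-1,0)),((1,1),(0,1))):
            pa=a[:,0][np.argmax(a[:,0]@np.array(d1))];pb=b[:,0][np.argmax(b[:,0]@np.array(d2))];print(pa,pb,tri(ct,pa,cs,pb))
E
```

```text
pack (567.5, -260.1, 27.0, 68.5, -19.4) (567.6, -262.2, 26.0, 67.4, -18.7) tri (array([ 567.91504139, -262.28281868,   28.05815705]), np.float64(3.3445911531870784))
box (434.4, -27.4, 108.9, 145.5, 8.1) (421.6, -34.9, 129.6, 151.9, 7.7) tri (array([432.05734556, -27.23467841,  23.08318119]), np.float64(0.025347561185202108))
[280 289] [276 255] (array([476.33193641,  48.99072257,  41.63161332]), np.float64(0.07867282866741092))
[352 277] [340 277] (array([495.97376328, -93.33113243,  33.6896873 ]), np.float64(1.0933542804851495))
[288 344] [255 293] (array([371.21920717,  35.06608042,  44.86106668]), np.float64(0.6241942052843608))
[361 331] [321 326] (array([ 386.84512558, -108.77035476,    9.88835502]), np.float64(1.201300196625932))
lid (423.0, 228.0, 116.9, 155.4, -4.1) (422.0, 224.9, 115.5, 156.4, -4.1) tri (array([422.85159574, 228.03758073,   4.98115632]), np.float64(3.172296990944343))
handle (423.9, 223.6, 12.2, 78.8, -4.9) (414.7, 214.8, 23.7, 87.6, -5.3) tri (array([423.29974068, 225.59264004,  34.06781955]), np.float64(1.8113943051851282))
```

```bash
python3 -m crank '[{"turn":[0,0,-1],"slide":[0.95,-1,0],"grip":-1},{"turn":[0,0,-1],"slide":[0.95,-1,0],"grip":-1},{"turn":[0,0,-1],"slide":[0.95,-1,0],"grip":-1},{"turn":[0,0,-1],"slide":[0.95,-1,0],"grip":-1},{"turn":[0,0,-1],"slide":[0.95,-1,0],"grip":-1}]'
python3 -m crank '[{"turn":[0,0,-1],"slide":[0.6,-1,0],"grip":-1},{"turn":[0,0,-1],"slide":[0.6,-1,0],"grip":-1},{"turn":[0,0,-1],"slide":[0.6,-1,0],"grip":-1},{"turn":[0,0,-1],"slide":[0.6,-1,0],"grip":-1},{"turn":[0,0,-1],"slide":[0.6,-1,0],"grip":-1}]'
python3 -m crank '[{"turn":[0,0,-0.13],"slide":[0.3,-1,0],"grip":-1},{"turn":[0,0,-0.13],"slide":[0.3,-1,0],"grip":-1},{"turn":[0,0,-0.13],"slide":[0.3,-1,0],"grip":-1},{"turn":[0,0,-0.13],"slide":[0.3,-1,0],"grip":-1}]'
```

```text
time: 0.72
tool_pos: [327.5, 356.0, 231.0]
orientation: [0.0, 0.492, 0.87, -0.001]
contact_force: [0.0, 0.2, -0.1]
grip_width: 85.1
grasp_force: 0.0
time: 1.35
tool_pos: [447.5, 156.0, 231.0]
orientation: [0.0, 0.788, 0.615, -0.0]
contact_force: [-0.9, 1.3, 0.7]
grip_width: 85.5
grasp_force: 0.0
time: 1.85
tool_pos: [506.6, -43.3, 231.0]
orientation: [0.0, 0.817, 0.576, -0.0]
contact_force: [-0.2, -0.3, 0.2]
grip_width: 85.3
grasp_force: 0.0
```

```bash
python3 -m crank '[{"turn":[0,0,0],"slide":[0,-1,0],"grip":-1},{"turn":[0,0,0],"slide":[0,-1,0],"grip":-1},{"turn":[0,0,0],"slide":[0,-1,0],"grip":-1},{"turn":[0,0,0],"slide":[0,-1,0],"grip":-1},{"turn":[0,0,0],"slide":[0,-1,0],"grip":-1}]'
cat > w.py <<'E'
from h import *
import sys,pickle
c=camera_info("wrist");f=grab_frame("wrist");n=sys.argv[1]
cv2.imwrite(f"pics/{n}.png",f[:,:,::-1]);pickle.dump(c,open(f"{n}.pkl","wb"))
E
python3 w.py w1
python3 -m crank '[{"turn":[0,0,0],"slide":[0.25,-0.08,-0.15],"grip":-1},{"turn":[0,0,0],"slide":[0.25,-0.08,-0.15],"grip":-1},{"turn":[0,0,0],"slide":[0.25,-0.08,-0.15],"grip":-1}]'
python3 w.py w2
python3 -c "
import cv2,numpy as np
cv2.imwrite('pics/w12.png',cv2.resize(np.hstack([cv2.imread('pics/w1.png'),cv2.imread('pics/w2.png')]),(800,300)))"
```

```text
time: 2.48
tool_pos: [505.9, -240.7, 230.7]
orientation: [-0.001, 0.817, 0.577, 0.0]
contact_force: [-0.4, 0.8, -0.1]
grip_width: 85.4
grasp_force: 0.0
time: 2.9
tool_pos: [555.7, -254.9, 200.8]
orientation: [-0.001, 0.816, 0.578, -0.0]
contact_force: [0.2, -0.5, -0.1]
grip_width: 85.3
grasp_force: 0.0
```

View pics/w12.png

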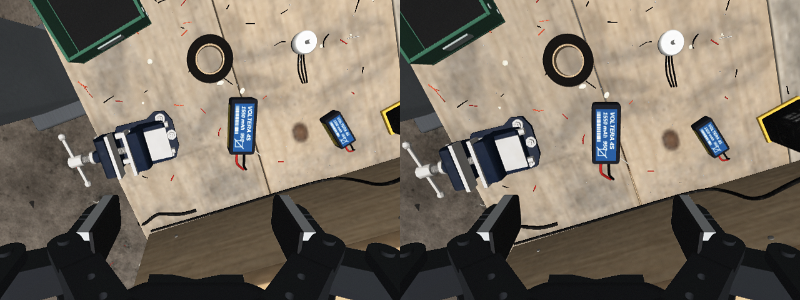

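Both wrist views show the pack, at (387,200) and (327,210) in full pixels, with its leads at the bottom (-y) end. The tape is about 50 px to its left and clear of it.

Run:
```python
from h import *
import pickle
r={"w1":(350,145,420,255),"w2":(300,150,365,270)};D=[]
for n in r:
    f=cv2.imread(f"pics/{n}.png")[:,:,::-1].copy();c=pickle.load(open(n+".pkl","rb"))
    k=biggest(mask(f,"blue",r[n]));m=cv2.moments(k);p=(m["m10"]/m["m00"],m["m01"]/m["m00"]);D.append((c,p))
    print(n,p,rect(c,k,30))
print(tri(*D[0],*D[1]))
ct=camera_info("top");T=cv2.imread("pics/top.png")[:,:,::-1].copy()
k=biggest(mask(T,"blue",(400,215,470,265)));m=cv2.moments(k);p=(m["m10"]/m["m00"],m["m01"]/m["m00"])
for d in D: print(tri(*d,ct,p))
s=read_state();q=s["orientation"];print(s["tool_pos"],np.degrees(2*np.arctan2(q[2],q[1]))-90)
```

```text
w1 (389.16624040920715, 203.1333475419153) (566.0, -262.1, 26.7, 66.1, -19.3)
w2 (329.40386970364926, 215.0798432525104) (566.4, -262.2, 25.8, 66.1, -19.4)
(array([ 566.52384204, -261.28138124,   28.34993542]), np.float64(0.10492813782588252))
(array([ 569.23619939, -268.26963895,    1.10566532]), np.float64(0.36598213900847953))
(array([ 566.73908409, -260.22971731,   31.22114022]), np.float64(0.615558213740486))
[ 555.56806387 -255.31926492  201.66827792] -19.41296011057196
```

```bash
python3 -m crank '[{"turn":[0,0,0],"slide":[0.05,-0.025,-0.25],"grip":-1},{"turn":[0,0,0],"slide":[0.05,-0.025,-0.5],"grip":-1},{"turn":[0,0,0],"slide":[0.05,-0.025,-0.7],"grip":-1},{"turn":[0,0,0],"slide":[0.05,-0.025,-0.75],"grip":-1},{"turn":[0,0,0],"slide":[0.05,-0.025,-0.75],"grip":-1}]'
```

```text
time: 3.58
tool_pos: [566.1, -262.1, 52.4]
orientation: [0.0, 0.817, 0.577, 0.0]
contact_force: [0.0, -0.1, 0.7]
grip_width: 85.4
grasp_force: 0.0
```

```bash
python3 -m crank '[{"turn":[0,0,0],"slide":[0,0,-0.12],"grip":-1},{"turn":[0,0,0],"slide":[0,0,-0.24],"grip":-1},{"turn":[0,0,0],"slide":[0,0,-0.24],"grip":-0.2},{"turn":[0,0,0],"slide":[0,0,-0.24],"grip":0.5},{"turn":[0,0,0],"slide":[0,0,-0.24],"grip":0.5}]'
python3 -m crank '[{"turn":[0,0,0],"slide":[0,0,0],"grip":0.8},{"turn":[0,0,0],"slide":[0,0,0],"grip":0.8},{"turn":[0,0,0],"slide":[0,0,0],"grip":0.8},{"turn":[0,0,0],"slide":[0,0,0],"grip":0.8}]'
```

```text
time: 4.2
tool_pos: [567.4, -263.0, 5.6]
orientation: [0.002, 0.817, 0.577, 0.001]
contact_force: [1.6, -1.9, 0.6]
grip_width: 35.1
grasp_force: 60.9
time: 4.7
tool_pos: [567.4, -263.1, 5.5]
orientation: [0.002, 0.817, 0.577, 0.001]
contact_force: [-0.9, -0.5, 6.4]
grip_width: 34.9
grasp_force: 62.2
```

```bash
python3 -m crank '[{"turn":[0,0,0],"slide":[0,0,0.1],"grip":0.8},{"turn":[0,0,0],"slide":[0,0,0.35],"grip":0.8},{"turn":[0,0,0],"slide":[0,0,0.6],"grip":0.8},{"turn":[0,0,0],"slide":[0,0,0.8],"grip":0.8},{"turn":[0,0,0],"slide":[0,0,0.8],"grip":0.8}]'
python3 -m crank '[{"turn":[0,0,0.3],"slide":[-0.3,0.1,0],"grip":0.8},{"turn":[0,0,0.61],"slide":[-0.6,0.2,0],"grip":0.8},{"turn":[0,0,0.61],"slide":[-0.67,0.4,0],"grip":0.8},{"turn":[0,0,0.61],"slide":[-0.67,0.4,0],"grip":0.8}]'
python3 w.py w3
```

```text
time: 5.32
tool_pos: [568.6, -263.7, 168.0]
orientation: [0.004, 0.817, 0.577, 0.002]
contact_force: [0.4, -0.3, -2.2]
grip_width: 35.2
grasp_force: 61.2
time: 5.82
tool_pos: [427.7, -178.9, 161.7]
orientation: [-0.003, 0.656, 0.755, -0.0]
contact_force: [0.6, -0.8, -2.4]
grip_width: 34.8
grasp_force: 61.5
```

View pics/w3.png

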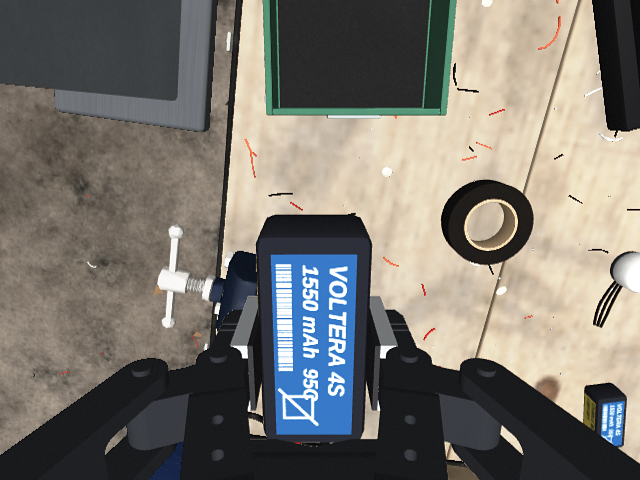

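The pack is held squarely at (315,340), and the near rim of the box runs from (266,113) to (447,113). I'll check those corners against the top-view estimate.

Run:
```python
from h import *
import pickle
c=pickle.load(open("w3.pkl","rb"));f=cv2.imread("pics/w3.png")[:,:,::-1].copy()
k=biggest(mask(f,"green",(240,0,480,130)))[:,0]
P=[]
for d in((-1,3),(1,3)):
    p=k[np.argmax(k@np.array(d))];P.append(onz(c,p,46));print(p,P[-1])
print(np.linalg.norm(P[0]-P[1]),np.degrees(np.arctan2(*(P[1]-P[0])[1::-1])))
ex=np.array([np.cos(np.radians(8.1)),np.sin(np.radians(8.1)),0]);ey=np.array([-ex[1],ex[0],0])
print("box centre",(P[0]+P[1])/2+74*ey)
q=[(266,0),(453,0)]
# pack label direction & position
k=biggest(mask(f,"blue",(240,230,390,450)));print(rect(c,k,170),read_state()["tool_pos"])
```

```text
[268 114] [ 390.25998341 -110.08574863   46.        ]
[444 114] [493.83016287 -95.5710596   46.        ]
104.58230381047764 7.977674984421675
box centre [431.61838198 -29.56665344  46.        ]
(429.2, -188.4, 29.7, 74.5, 8.0) [ 430.13874988 -180.86076443  162.24726564]
```

```bash
python3 -m crank '[{"turn":[0,0,0],"slide":[0,0.3,0],"grip":0.8},{"turn":[0,0,0],"slide":[0,0.6,0],"grip":0.8},{"turn":[0,0,0],"slide":[0,0.8,0],"grip":0.8},{"turn":[0,0,0],"slide":[0,0.8,0],"grip":0.8},{"turn":[0,0,0],"slide":[0,0.8,0],"grip":0.8}]'
python3 -m crank '[{"turn":[0,0,0],"slide":[0,0,-0.25],"grip":0.8},{"turn":[0,0,0],"slide":[0,0,-0.45],"grip":0.8},{"turn":[0,0,0],"slide":[0,0,-0.6],"grip":0.8},{"turn":[0,0,0],"slide":[0,0,-0.7],"grip":0.8},{"turn":[0,0,0],"slide":[0,0,-0.7],"grip":0.8}]'
```

```text
time: 6.5
tool_pos: [432.9, -22.9, 163.0]
orientation: [0.0, 0.656, 0.754, -0.0]
contact_force: [0.5, -0.0, -1.9]
grip_width: 34.8
grasp_force: 61.4
time: 7.12
tool_pos: [431.5, -23.6, 21.9]
orientation: [-0.001, 0.657, 0.754, -0.001]
contact_force: [0.9, 0.4, -2.4]
grip_width: 34.6
grasp_force: 61.3
```

```bash
python3 -m crank '[{"turn":[0,0,0],"slide":[0,0,-0.03],"grip":0.8},{"turn":[0,0,0],"slide":[0,0,-0.05],"grip":0.8},{"turn":[0,0,0],"slide":[0,0,-0.065],"grip":0.8},{"turn":[0,0,0],"slide":[0,0,-0.065],"grip":0.8}]'
```

```text
time: 7.62
tool_pos: [432.1, -22.3, 10.4]
orientation: [0.0, 0.657, 0.754, 0.0]
contact_force: [0.2, -0.9, -2.1]
grip_width: 35.2
grasp_force: 61.3
```

```bash
python3 -m crank '[{"turn":[0,0,0],"slide":[0,0,-0.008],"grip":0.8},{"turn":[0,0,0],"slide":[0,0,-0.015],"grip":0.8},{"turn":[0,0,0],"slide":[0,0,-0.015],"grip":0.8}]'
python3 -m crank '[{"turn":[0,0,0],"slide":[0,0,-0.006],"grip":0.8},{"turn":[0,0,0],"slide":[0,0,-0.01],"grip":0.8},{"turn":[0,0,0],"slide":[0,0,-0.01],"grip":0.8}]'
```

```text
time: 8.0
tool_pos: [432.3, -22.3, 9.4]
orientation: [0.001, 0.656, 0.754, 0.001]
contact_force: [-4.9, -0.5, 24.3]
grip_width: 34.9
grasp_force: 64.8
time: 8.38
tool_pos: [432.3, -22.3, 9.3]
orientation: [0.001, 0.656, 0.754, 0.001]
contact_force: [-8.6, 0.9, 49.4]
grip_width: 35.3
grasp_force: 68.1
```

In contact with the floor. I'll ease the load, open the fingers a little and go up.

```bash
python3 -m crank '[{"turn":[0,0,0],"slide":[0,0,0.012],"grip":0.8},{"turn":[0,0,0],"slide":[0,0,0.014],"grip":0.8},{"turn":[0,0,0],"slide":[0,0,0.014],"grip":-0.2},{"turn":[0,0,0],"slide":[0,0,0.014],"grip":-0.2},{"turn":[0,0,0],"slide":[0,0,0.014],"grip":-0.2}]'
python3 -m crank '[{"turn":[0,0,0],"slide":[0,0,0.1],"grip":-0.2},{"turn":[0,0,0],"slide":[0,0,0.3],"grip":-0.2},{"turn":[0,0,0],"slide":[0,0,0.5],"grip":-0.2},{"turn":[0,0,0],"slide":[0,0,0.8],"grip":-0.2},{"turn":[0,0,0],"slide":[0,0,0.9],"grip":-0.2}]'
```

```text
time: 9.0
tool_pos: [432.0, -22.3, 7.8]
orientation: [-0.0, 0.657, 0.754, -0.0]
contact_force: [0.0, -0.7, -0.3]
grip_width: 51.0
grasp_force: 0.0
time: 9.62
tool_pos: [434.0, -22.6, 191.4]
orientation: [0.003, 0.657, 0.754, 0.002]
contact_force: [-0.7, 0.4, -0.1]
grip_width: 51.4
grasp_force: 0.0
```

```bash
python3 -m crank '[{"turn":[0,0,-0.2],"slide":[-0.05,0.3,0],"grip":-0.4},{"turn":[0,0,-0.28],"slide":[-0.05,0.5,0],"grip":-0.4},{"turn":[0,0,-0.28],"slide":[-0.05,0.5,0],"grip":-0.4},{"turn":[0,0,-0.28],"slide":[-0.05,0.5,0],"grip":-0.4}]'
python3 w.py w4
python3 -m crank '[{"turn":[0,0,0],"slide":[0,0.2,0],"grip":-0.4},{"turn":[0,0,0],"slide":[0,0.2,0],"grip":-0.4},{"turn":[0,0,0],"slide":[0,0.2,0],"grip":-0.4}]'
python3 w.py w5
python3 - <<'E'
from h import *
t=grab_frame("top");s=grab_frame("side")
cv2.imwrite("pics/t2.png",t[:,:,::-1]);cv2.imwrite("pics/s2.png",s[:,:,::-1])
a=[cv2.resize(cv2.imread(f"pics/{n}.png"),(400,300)) for n in("w4","w5")]
b=[cv2.resize(x,(400,300)) for x in(t[240:375,230:410,::-1],s[230:350,230:390,::-1])]
cv2.imwrite("pics/m.png",np.vstack([np.hstack(a),np.hstack(b)]))
E
```

```text
time: 10.12
tool_pos: [421.8, 77.5, 187.8]
orientation: [0.0, 0.735, 0.678, -0.0]
contact_force: [-0.4, -0.0, 0.2]
grip_width: 59.9
grasp_force: 0.0
time: 10.55
tool_pos: [422.0, 116.6, 187.9]
orientation: [0.0, 0.736, 0.677, -0.001]
contact_force: [-0.2, -0.7, -0.1]
grip_width: 59.9
grasp_force: 0.0
```

View pics/m.png

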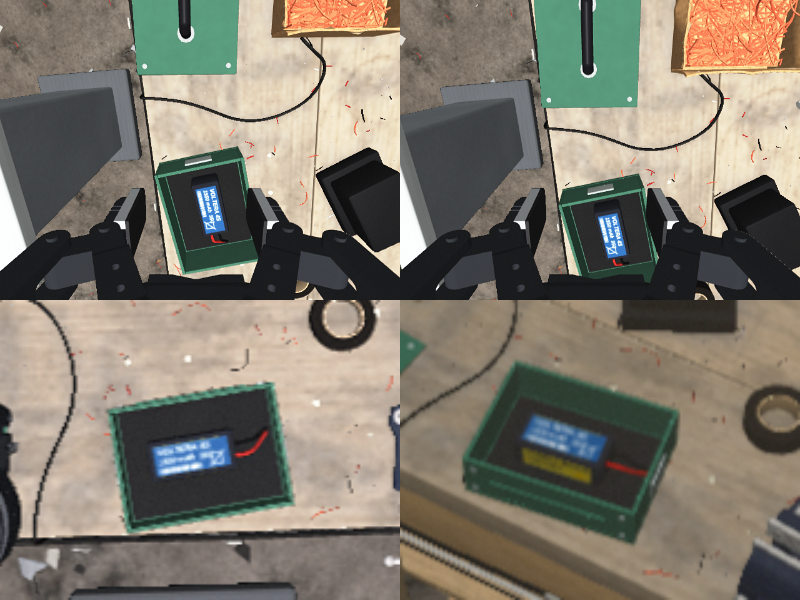

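The pack lies flat and wholly inside the box with its leads in (top crop: pack at (192,455); box rim corners (110,410), (272,383), (292,500), (130,530)). The lid with its handle is in both wrist views, near corners at about (137,75) and (237,75) in w4.

Run:
```python
from h import *
import pickle
D=[]
for n,roi in(("w4",(200,0,400,130)),("w5",(200,0,400,185))):
    f=cv2.imread(f"pics/{n}.png")[:,:,::-1].copy();c=pickle.load(open(n+".pkl","rb"))
    k=biggest(mask(f,"green",roi))[:,0]
    ps=[k[np.argmax(k@np.array(d))] for d in((-1,3),(1,3))]
    b=biggest(mask(f,"black",(270,0,340,roi[3]-40)))[:,0];e=b[np.argmax(b[:,1])]
    D.append((c,ps,e));print(n,ps,e,[onz(c,p,11).round(1) for p in ps],onz(c,e,28).round(1))
for i in(0,1): print(tri(D[0][0],D[0][1][i],D[1][0],D[1][1][i]))
P=[np.mean([onz(d[0],d[1][i],11) for d in D],0) for i in(0,1)]
u=P[1]-P[0];print(np.linalg.norm(u),a:=np.degrees(np.arctan2(u[1],u[0])))
a=np.radians(a);print("lid centre",(P[0]+P[1])/2+79*np.array([-np.sin(a),np.cos(a),0]))
print(tri(D[0][0],D[0][2],D[1][0],D[1][2]))
```

```text
w4 [array([220, 119], dtype=int32), array([377, 117], dtype=int32)] [296  61] [array([358.6, 151.9,  11. ]), array([474.1, 144. ,  11. ])] [418.7 184.9  28. ]
w5 [array([227, 172], dtype=int32), array([378, 170], dtype=int32)] [297 118] [array([358.6, 152. ,  11. ]), array([473.8, 144.1,  11. ])] [416.4 187.3  28. ]
(array([358.36560663, 151.89936242,   9.87933413]), np.float64(0.06801254300684062))
(array([474.02557575, 144.01541161,  10.70900699]), np.float64(0.3163186558057399))
115.64452837984128 -3.9286871812244843
lid centre [421.71012032 226.81709705  11.        ]
(array([416.90627296, 187.02660591,   9.54838529]), np.float64(2.507824572380168))
```

```bash
python3 -m crank '[{"turn":[0,0,0.015],"slide":[0,0.3,0],"grip":-0.4},{"turn":[0,0,0.015],"slide":[0,0.545,0],"grip":-0.4},{"turn":[0,0,0.015],"slide":[0,0.545,-0.2],"grip":-0.4},{"turn":[0,0,0.015],"slide":[0,0.545,-0.4],"grip":-0.4},{"turn":[0,0,0.015],"slide":[0,0.545,-0.5],"grip":-0.4}]'
python3 -m crank '[{"turn":[0,0,0],"slide":[0,0,-0.1],"grip":-0.4},{"turn":[0,0,0],"slide":[0,0,-0.2],"grip":-0.4},{"turn":[0,0,0],"slide":[0,0,-0.28],"grip":-0.4},{"turn":[0,0,0],"slide":[0,0,-0.325],"grip":-0.4},{"turn":[0,0,0],"slide":[0,0,-0.325],"grip":-0.4}]'
python3 -m crank '[{"turn":[0,0,0],"slide":[0,0,0],"grip":1},{"turn":[0,0,0],"slide":[0,0,0],"grip":1},{"turn":[0,0,0],"slide":[0,0,0],"grip":1},{"turn":[0,0,0],"slide":[0,0,0],"grip":1}]'
```

```text
time: 11.32
tool_pos: [420.9, 225.6, 86.2]
orientation: [-0.0, 0.732, 0.682, -0.002]
contact_force: [-0.3, 0.2, 0.4]
grip_width: 60.1
grasp_force: 0.0
time: 11.95
tool_pos: [421.9, 226.1, 22.7]
orientation: [-0.0, 0.732, 0.682, -0.001]
contact_force: [0.2, 0.4, -0.4]
grip_width: 60.2
grasp_force: 0.0
time: 12.45
tool_pos: [422.4, 226.9, 23.8]
orientation: [0.0, 0.731, 0.682, 0.001]
contact_force: [-0.2, -1.8, 6.2]
grip_width: 9.6
grasp_force: 58.5
```

```bash
python3 -m crank '[{"turn":[0,0,0],"slide":[0,0,0.1],"grip":1},{"turn":[0,0,0],"slide":[0,0,0.3],"grip":1},{"turn":[0,0,0],"slide":[0,0,0.5],"grip":1},{"turn":[0,0,0],"slide":[0,0,0.6],"grip":1},{"turn":[0,0,0],"slide":[0,0,0.6],"grip":1}]'
python3 -m crank '[{"turn":[0,0,0.05],"slide":[0,-0.2,0],"grip":1},{"turn":[0,0,0.1],"slide":[0.02,-0.45,0],"grip":1},{"turn":[0,0,0.2],"slide":[0.04,-0.7,0],"grip":1},{"turn":[0,0,0.25],"slide":[0.05,-0.9,0],"grip":1},{"turn":[0,0,0.27],"slide":[0.055,-1,0],"grip":1}]'
python3 -m crank '[{"turn":[0,0,0],"slide":[0,-0.15,0],"grip":1},{"turn":[0,0,0],"slide":[0,-0.25,0],"grip":1},{"turn":[0,0,0],"slide":[0,-0.275,0],"grip":1},{"turn":[0,0,0],"slide":[0,-0.275,0],"grip":1},{"turn":[0,0,0],"slide":[0,-0.275,0],"grip":1}]'
python3 w.py w6
python3 - <<'E'
from h import *
t=grab_frame("top");s=grab_frame("side");cv2.imwrite("pics/t3.png",t[:,:,::-1])
cv2.imwrite("pics/s3.png",s[:,:,::-1])
a=[cv2.resize(x,(400,300)) for x in(cv2.imread("pics/w6.png"),t[200:380,200:440,::-1])]
b=[cv2.resize(s[180:360,190:430,::-1],(400,300))]*2
cv2.imwrite("pics/m2.png",np.vstack([np.hstack(a),np.hstack(b)]))
print(read_state()["tool_pos"])
E
```

```text
time: 13.08
tool_pos: [422.9, 227.1, 144.3]
orientation: [0.001, 0.731, 0.682, 0.002]
contact_force: [-0.8, 0.0, -2.9]
grip_width: 9.9
grasp_force: 59.1
time: 13.7
tool_pos: [431.6, 24.8, 141.5]
orientation: [-0.001, 0.656, 0.755, -0.001]
contact_force: [0.5, 0.9, -3.2]
grip_width: 10.2
grasp_force: 58.9
time: 14.32
tool_pos: [432.6, -27.6, 142.7]
orientation: [-0.001, 0.655, 0.756, -0.0]
contact_force: [0.1, 0.1, -1.6]
grip_width: 9.9
grasp_force: 58.9
[432.96928921 -27.66904211 143.0623692 ]
```

View pics/m2.png

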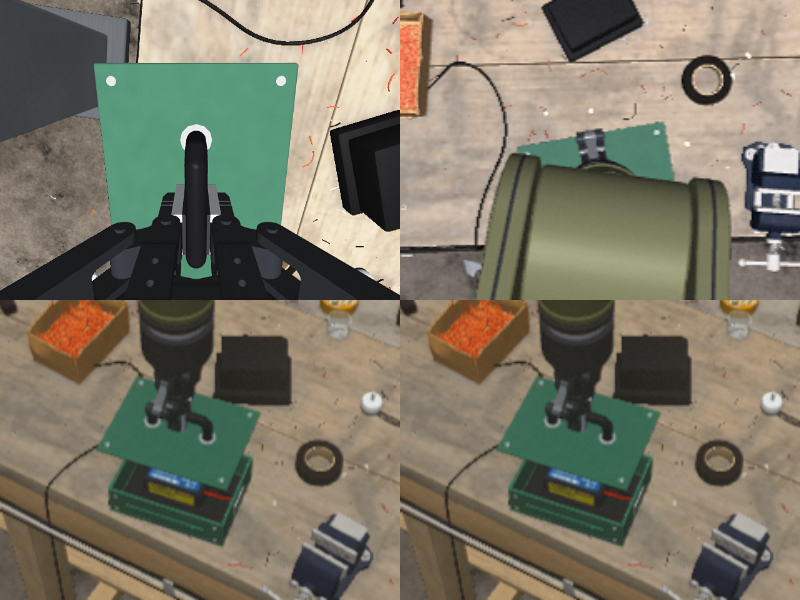

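The lid hangs level above the box; its far corners in the wrist view are (94,64) and (298,63) in the half-size image. I'll check its centre from those corners.

Run:
```python
from h import *
import pickle
c=pickle.load(open("w6.pkl","rb"));f=cv2.imread("pics/w6.png")[:,:,::-1].copy()
k=biggest(mask(f,"green",(140,80,500,300)))[:,0]
P=[onz(c,k[np.argmax(k@np.array(d))],130) for d in((-1,-3),(1,-3))]
u=P[1]-P[0];a=np.arctan2(u[1],u[0]);print(np.linalg.norm(u),np.degrees(a),(P[0]+P[1])/2-79*np.array([-np.sin(a),np.cos(a),0]))
```

```text
114.48259448212912 7.988337050612581 [432.89446689 -29.13734257 130.        ]
```

```bash
python3 -m crank '[{"turn":[0,0,0],"slide":[0,0,-0.15],"grip":1},{"turn":[0,0,0],"slide":[0,0,-0.28],"grip":1},{"turn":[0,0,0],"slide":[0,0,-0.35],"grip":1},{"turn":[0,0,0],"slide":[0,0,-0.35],"grip":1}]'
python3 -m crank '[{"turn":[0,0,0],"slide":[0,0,-0.015],"grip":1},{"turn":[0,0,0],"slide":[0,0,-0.03],"grip":1},{"turn":[0,0,0],"slide":[0,0,-0.04],"grip":1},{"turn":[0,0,0],"slide":[0,0,-0.04],"grip":1}]'
```

```text
time: 14.98
tool_pos: [432.2, -27.8, 72.3]
orientation: [-0.001, 0.655, 0.756, -0.001]
contact_force: [-0.4, 0.1, -3.2]
grip_width: 10.0
grasp_force: 58.8
time: 15.48
tool_pos: [433.1, -28.3, 65.2]
orientation: [0.0, 0.655, 0.756, 0.0]
contact_force: [-0.9, -0.2, -2.5]
grip_width: 9.9
grasp_force: 58.8
```

No contact at 65 mm, so the pad is inside the rim.

```bash
python3 -m crank '[{"turn":[0,0,0],"slide":[0,0,-0.005],"grip":1},{"turn":[0,0,0],"slide":[0,0,-0.01],"grip":1},{"turn":[0,0,0],"slide":[0,0,-0.013],"grip":1},{"turn":[0,0,0],"slide":[0,0,-0.013],"grip":1}]'
python3 -m crank '[{"turn":[0,0,0],"slide":[0,0,-0.003],"grip":1},{"turn":[0,0,0],"slide":[0,0,-0.005],"grip":1},{"turn":[0,0,0],"slide":[0,0,-0.005],"grip":1}]'
```

```text
time: 15.98
tool_pos: [433.0, -28.3, 62.8]
orientation: [0.0, 0.655, 0.756, 0.0]
contact_force: [-1.3, 0.3, 3.8]
grip_width: 9.6
grasp_force: 59.6
time: 16.35
tool_pos: [433.1, -28.4, 62.7]
orientation: [0.0, 0.655, 0.756, 0.0]
contact_force: [-4.2, -0.0, 14.9]
grip_width: 9.7
grasp_force: 60.7
```

Contact came at 62.8 mm, the expected seated height. I'll release, rise and check.

```bash
python3 -m crank '[{"turn":[0,0,0],"slide":[0,0,0.005],"grip":1},{"turn":[0,0,0],"slide":[0,0,0.005],"grip":-0.2},{"turn":[0,0,0],"slide":[0,0,0.005],"grip":-0.2},{"turn":[0,0,0],"slide":[0,0,0.005],"grip":-0.2},{"turn":[0,0,0],"slide":[0,0,0.005],"grip":-0.2}]'
python3 -m crank '[{"turn":[0,0,0],"slide":[0,0,0.1],"grip":-0.2},{"turn":[0,0,0],"slide":[0,0,0.3],"grip":-0.2},{"turn":[0,0,0],"slide":[0,0,0.6],"grip":-0.2},{"turn":[0,0,0],"slide":[0,0,0.8],"grip":-0.2},{"turn":[0,0,0],"slide":[0,0,0.8],"grip":-0.2}]'
python3 -m crank '[{"turn":[0,0,0],"slide":[0,0.3,0],"grip":-0.2},{"turn":[0,0,0],"slide":[0,0.6,0],"grip":-0.2},{"turn":[0,0,0],"slide":[0,0.9,0],"grip":-0.2},{"turn":[0,0,0],"slide":[0,1,0],"grip":-0.2},{"turn":[0,0,0],"slide":[0,1,0],"grip":-0.2}]'
python3 - <<'E'
from h import *
t=grab_frame("top");s=grab_frame("side")
cv2.imwrite("pics/m3.png",np.hstack([cv2.resize(x,(400,400)) for x in(t[250:370,260:380,::-1],s[220:340,235:355,::-1])]))
k=biggest(mask(t,"green",(260,250,380,360)));print(rect(camera_info("top"),k,50))
E
```

```text
time: 16.98
tool_pos: [433.0, -28.3, 62.4]
orientation: [-0.0, 0.655, 0.756, -0.0]
contact_force: [-0.5, 0.7, 0.1]
grip_width: 51.0
grasp_force: 0.0
time: 17.6
tool_pos: [435.6, -28.7, 225.9]
orientation: [0.003, 0.655, 0.756, 0.002]
contact_force: [-0.0, 0.3, -0.5]
grip_width: 51.1
grasp_force: 0.0
time: 18.23
tool_pos: [432.0, 172.8, 221.0]
orientation: [-0.001, 0.654, 0.757, -0.001]
contact_force: [-0.0, 0.6, -0.1]
grip_width: 51.4
grasp_force: 0.0
(434.3, -26.3, 117.1, 155.7, 8.1)
```

View pics/m3.png

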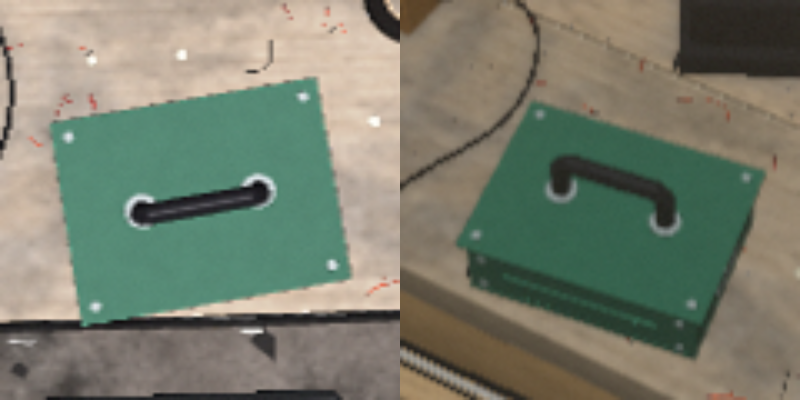

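The lid sits level on the box with its corners at (52,123), (316,78), (351,277) and (84,326) in the top crop. There is no gap visible from the side, and its centre matches the box centre within about 1 mm.

```bash
python3 -c "
from station import close_job
print(close_job())"
```

```text
the job is handed in; nothing more can be done
None
```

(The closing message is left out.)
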